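# Clamp the whetstone in its stand

### The job

Get the sharpening stand ready: lay the whetstone flat, centred and lengthways on the stand's narrow raised rest between the two jaws and let go of it, then wind the three-knobbed star wheel, taking one knob after another, until the moving jaw grips the stone firmly against the fixed jaw. Firm is about a quarter of a turn after the jaws start to squeeze the stone; do not overtighten. Leave the mug, the pepper mill and the bowl of lemons where they stand.

Things in the scene. Friction and masses are not known exactly. Their poses are not given: they have to be found in the camera images.
- stone: Grey whetstone, a plain loose block 55 (its x) by 160 (its y, long) by 36 mm (z), about 0.6 kg, lying flat on the table. Origin at the centre of its underside.
- clamp: The fixed sharpening stand, lengthways along its y: narrow rail on a foot 70 mm wide, 14 high; fixed jaw at the +y end, star wheel at the -y end (robot's right). Origin on the table under the rail. In its frame, mm: rest top z 80, x -20 to 20, y -45 to 155; fixed jaw face y 155, 66 wide, top z 120; bearing post y -100 to -80, top z 139; wheel in the plane y -185, axle along y.
- rest (a point): A point on the rest's top face, on its midline, where the middle of the stone goes; 90 mm from the fixed jaw's face. The clamp frame's axes. The stone may lie up to about 10 mm to either side along the rail: the jaw pushes it along.
- jaw: Steel face of the sliding jaw, 66 wide (x), 10 thick, top at z = 133 mm; behind it a 14 mm gap and the 16 mm carriage. Origin on the face towards the stone, on the midline. It moves along clamp +y as the wheel tightens, 5 mm per rad (31 mm a turn). At wheel 0 it is 190 mm from the fixed face. It is backed by springs: once it bears, it gives 1 mm for each 8 N.
- fixed_face (a point): Middle of the fixed jaw's face (clamp frame's axes), 100 mm above the table.
- wheel (a joint): Star wheel angle, rad, over full turns; starts at 0 to 0.8. Grows (tightens) as the wheel's top comes towards the robot and down on its side. Friction 0.4 N m (5 N at a knob); stays where left. The jaws begin to squeeze the stone near 6.0 rad; from then the clamping force grows 40 N per rad and the pull at the knob 2.3 N per rad. Firm is over 25 N; over 110 N the stone cracks.
- hub (a point): Centre of the star wheel, on its axis (clamp frame's axes, does not turn), 115 mm above the table.
- knob0 (a point): Centre of a wheel knob: black cylinder 32 mm in diameter, 34 mm long along the axle (clamp y), spinning freely on its pin at the end of a 12 mm spoke, 85 mm from the hub. At wheel angle 0 it is straight up. Can be gripped across its flat ends with fingers pointing down. No room for a hand in the wheel's bottom half.
- knob1 (a point): Like knob0, 120 degrees ahead of it in the tightening direction.
- knob2 (a point): Like knob0, 240 degrees ahead of it in the tightening direction.
- mug: White mug, 80 mm wide, 95 high, loose. Origin at the centre of its underside.
- mill: Dark wooden pepper mill, 58 mm wide, 182 high, loose. Origin at the centre of its underside.
- bowl: White bowl with lemons, 176 mm wide, about 105 high, loose. Origin at the centre of its underside.
Not all that is in view belongs to the job. Of the things like the stone, leave any that is orange or purple; of the rest the larger one is meant.

How it is judged:
By the outcome, as a careful person would: the job done as asked, in the order asked, and still so for the second after the job is handed in, with the robot touching nothing.
It also fails if it takes over 72 s, if anything falls off the work surface, if the arm or the gripper's body presses on something with over 40 N, if the wrist force passes 120 N, or if a joint passes its speed limit or range.

### The arm

A 7-joint arm with a two-finger parallel gripper is mounted at the origin on the work surface. World frame = base frame: x ahead of the robot, y to its left, z up, the work surface at z = 0. Lengths are in mm, angles in rad, forces in N, time in s.
With the tool pointing down it reaches from about 400 to 925 mm from the base axis. Payload 4.1 kg.
Tool frame: the origin (TCP) lies between the finger pads; the fingertips stand 14 mm ahead of it and the grasp point (between the pads) lies 5 mm behind it (finger_overhang is the distance from the TCP to the fingertips, in mm); z points along the fingers, y is the line along which they close (so a half turn about z gives the same grasp; the last joint's range is limited). The gripper opens to 85 mm and grips with 20 to 120 N. Pads are 22 mm wide; open, the fingers measure 114 mm over their backs; the gripper's body (76 mm by 85 mm) begins 54 mm behind the grasp point. The pads swing forward as they close: fully open they stand 13 mm farther back than shut.
Start: joints at [-1.212, 0.398, 0.045, 1.537, -0.019, 1.207, -0.051], TCP at [287.269, 583.111, 245.347] pointing down, gripper open.
Joint ranges: [-2.82, 2.82], [-0.49, 2.23], [-1.37, 1.46], [0, 2.46], [-1.36, 4.5], [0.23, 2], [-2.94, 2.94]. Speed limits (rad/s): [2.57, 2.57, 3.14, 3.14, 3.14, 3.14, 3.14].

### API

Orientations are given as a rotation vector (axis times angle).
In Python, from cell import get_obs, capture, camera_info, sign_off, search_frame, masks_of, pinpoint, finger_overhang gives the robot as it stands.
- The arm moves only by the shell command python3 -m jog 'ROWS' [OPENING]. ROWS is JSON, a list that holds one entry, the list of rows, each a list of 4 numbers: the shift along the tool's x, y, z in cm, then the turn about the tool's z in rad. In form: [[[dx, dy, dz, turn], ...]]. A call has 1 to 10 rows; each row is the pose to reach, as a shift and turn from the pose commanded when the call began, along the tool's axes at that moment; what a row does not reach only later rows make up. A row lasts 1/12 s, in which the tool goes at most 41.7 mm and 7.16 degrees, less where a joint would pass 70% of its speed; a pose out of reach is approached as far as the arm can. A call with a gripper value outside its range is refused whole. OPENING is the finger opening in cm, from 0 to 8.54, set as the call begins (- or left out, the last holds). The fingers move at their own pace and stop on an object; the grip force is fixed at half the most. Time passes only in rows, so rows that repeat a pose let the fingers close. It gives the time, the measured TCP pose, the force, the opening and the grip force at its end, in the units of the state.
- get_obs(): the state, without advancing time (a new reading comes with each control period).
- capture(name): name is "side" or "top" or "wrist"; returns the picture (480x640x3 uint8, blue, green, red); there is no depth.
- camera_info(name): a dict with "camera_matrix" (3x3 intrinsics, pixels), "origin" and "rotation" of the camera in the world. Camera axes: x right, y down, z forward; pixel columns grow to the right and rows downward; lengths in mm; the calibration is good to about 2 mm. The wrist camera is an equidistant fisheye: a pixel r from the principal point sees the ray r / f radians off the axis. A picture is of the moment at which its call begins: read the wrist's pose just before it. camera_info takes no time and is no camera call; for the wrist camera it gives the pose at the moment of the call.
- sign_off(): hands the job in; it is judged then, once.
Trained networks look in the newest picture that a camera, given by its name, has taken for a name from the list of things; names that differ only in an ending like _2 or _b are one class to them, and where a whole thing is asked for, a point or a joint stands for the part that bears it (a point fixed in the world has none). Each returns a list of dicts, best first, with "p" (0 to 1); they miss things now and then, are a little off and sometimes report something else, mostly with a low value. They report only what shows in the picture. A call takes as long as a camera call. They do not tell look-alikes from the thing itself.
- search_frame(camera, name): "bbox" ([centre column, centre row, width, height] as shares, 0 to 1, of the picture: columns of its width, rows of its height, round what is visible of it).
- masks_of(camera, name): "pixels" (480x640 bool, what is visible of it) and "bbox" ([centre column, centre row, width, height] as shares, 0 to 1, of the picture: columns of its width, rows of its height, round what is visible of it).
- pinpoint(camera, name): "point" ([row, column] as shares, 0 to 1, of the picture: columns of its width, rows of its height: a listed point, or the origin of a listed thing).
The state is a dict: "time_s": time; "joint_pos": joint angles; "joint_velocities": joint speeds; "effort": joint torques, N m; "eef_pos": TCP position; "tool_rot": TCP orientation; "force": force on the tool from outside, world axes, zero at the start; "moment": the same for the moment, N m; "gripper_width": finger opening in mm; "finger_force": force on a finger pad.
Only numpy, scipy, OpenCV 4.12 (cv2) and the standard library are available. Lean on these libraries where they do the work, as an engineer would, in place of code of your own. Each camera call takes 0.05 s, during which the arm holds its last target. There are 200 camera calls.

## Working session

There is one attempt and no reset: what is moved stays moved. The work goes in short steps, Python scripts to look and compute and a shell command to move; the robot and the scene stay as the last step left them, time stands still between calls to the robot, and variables do not carry over. Pictures are saved under pics/ and viewed, at most 10 in all, crops included, and the job is handed in when it is done.

```bash
ls; mkdir -p pics; cat > h.py <<'E'
import numpy as np, cv2
from scipy.spatial.transform import Rotation as R
from cell import *
def ray(cam,u,v,info=None):
    i=info or camera_info(cam);K=np.array(i["camera_matrix"]);x=(u-K[0,2])/K[0,0];y=(v-K[1,2])/K[1,1]
    if cam=="wrist":
        r=np.hypot(x,y);d=np.array([np.sin(r)*x/r,np.sin(r)*y/r,np.cos(r)]) if r>1e-9 else np.array([0,0,1.])
    else: d=np.array([x,y,1.])
    d=np.array(i["rotation"])@d
    return np.array(i["origin"]),d/np.linalg.norm(d)
def onz(cam,u,v,z,info=None):
    o,d=ray(cam,u,v,info);return o+d*(z-o[2])/d[2]
def tri(rs):
    A=sum(np.eye(3)-np.outer(d,d) for o,d in rs);b=sum((np.eye(3)-np.outer(d,d))@o for o,d in rs)
    return np.linalg.solve(A,b)
E
python3 - <<'E'
from h import *
np.set_printoptions(precision=1,suppress=True)
o=get_obs();print(o)
for c in("top","side"):
    cv2.imwrite(f"pics/{c}0.png",capture(c));i=camera_info(c);print(c,i)
    for n in("stone","clamp","jaw","wheel","mug","mill","bowl"):
        for m in search_frame(c,n)[:4]:print(c,n,round(m["p"],2),np.array(m["bbox"])*[640,480,640,480])
    for n in("stone","rest","fixed_face","hub","knob0","knob1","knob2","jaw","clamp","mug","mill","bowl"):
        for m in pinpoint(c,n)[:3]:print(c,n,round(m["p"],2),np.array(m["point"])[::-1]*[640,480])
E
```

```text
pics
{'time_s': 0.0, 'joint_pos': array([-1.2,  0.4,  0. ,  1.5, -0. ,  1.2, -0.1]), 'joint_velocities': array([ 0.,  0., -0.,  0.,  0.,  0.,  0.]), 'effort': array([  0. , -47.5,   1.4, -25.4,   0. ,   0. ,  -0. ]), 'eef_pos': array([287. , 582.5, 244.2]), 'tool_rot': array([-0.7, -3.1,  0. ]), 'force': array([ 0.4,  0.5, -0.5]), 'moment': array([-0.,  0.,  0.]), 'finger_force': 0.0, 'gripper_width': 85.63045033790317}
top {'camera_matrix': array([[519.3,   0. , 325.7],
       [  0. , 519.3, 234.1],
       [  0. ,   0. ,   1. ]]), 'origin': array([ 304.1,   21.7, 1339.2]), 'rotation': array([-2.1,  2.1, -0.2])}
top stone 0.92 [368.  284.8  42.   30.7]
top stone 0.88 [264.  337.5  43.8  25.3]
top stone 0.65 [293.1 279.1  65.1  34.7]
top stone 0.64 [200.3 294.7  33.5  61.8]
top clamp 0.67 [319.5 193.  160.   67.4]
top clamp 0.34 [500.2 255.3  56.4  37.9]
top clamp 0.29 [495.4 180.1  35.5  33.8]
top jaw 0.57 [380.6 193.2  41.2  68.8]
top jaw 0.44 [326.8 196.3   4.6  30.6]
top mug 0.77 [500.2 254.8  57.8  38.1]
top mill 0.6 [495.3 180.8  35.4  34.8]
top mill 0.48 [498.4 255.4  51.9  36.
[... 1384 characters left out ...]
e mill 0.31 [350.  394.8  42.8  63.1]
side bowl 0.71 [335.7 179.8  45.7  34. ]
side stone 0.84 [293.2 305.7]
side stone 0.71 [241.9 245.3]
side stone 0.65 [293.3 255.2]
side rest 0.66 [363.  227.5]
side rest 0.4 [336.2 192.8]
side rest 0.24 [352.4 255.7]
side fixed_face 0.7 [361.7 199.9]
side hub 0.84 [373.7 274.5]
side knob0 0.68 [355.4 254.8]
side knob0 0.67 [401.6 271.7]
side knob0 0.56 [363.4 299.8]
side knob1 0.68 [355.4 254.8]
side knob1 0.67 [401.6 271.7]
side knob1 0.56 [363.4 299.8]
side knob2 0.68 [355.4 254.8]
side knob2 0.67 [401.6 271.7]
side knob2 0.56 [363.4 299.8]
side jaw 0.5 [367.1 239.6]
side clamp 0.66 [365.5 261.8]
side mug 0.65 [347.1 405.9]
side bowl 0.77 [338.2 190.6]
```

```bash
sed -i 's/d=np.array(i\["rotation"\])@d/d=R.from_rotvec(np.array(i["rotation"]).ravel()).apply(d) if np.size(i["rotation"])==3 else np.array(i["rotation"])@d/' h.py
python3 - <<'E'
from h import *
t=cv2.imread("pics/top0.png")[120:380,120:560]
cv2.imwrite("pics/top0c.png",cv2.resize(t,(800,473),interpolation=cv2.INTER_CUBIC))
E
```

```text
(no output)
```

View pics/top0c.png

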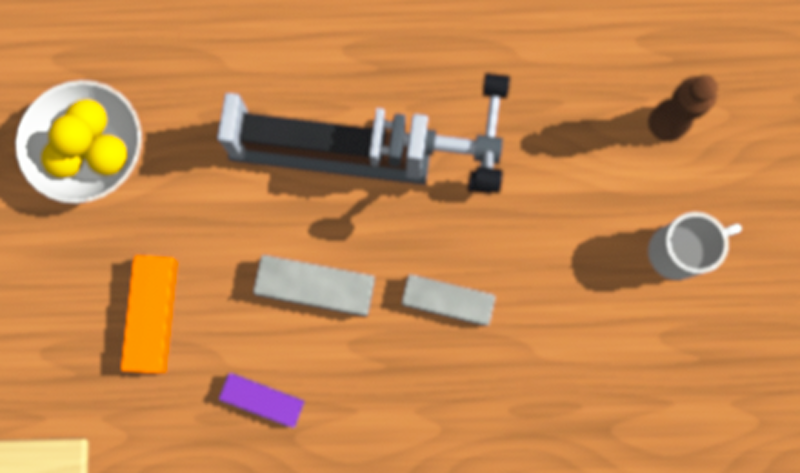

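View pics/side0.png

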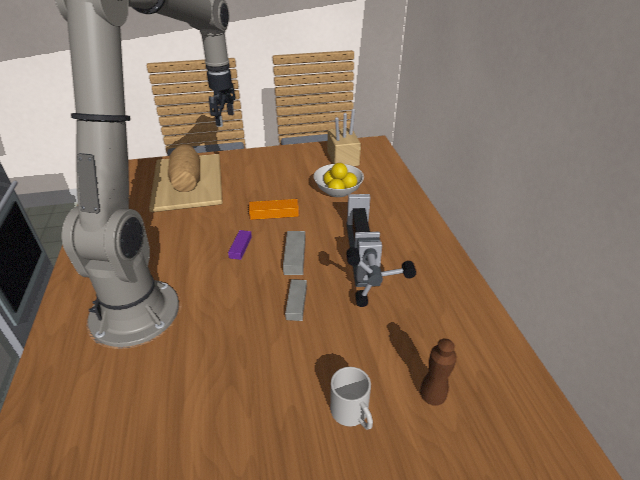

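```bash
cat > /tmp/a.py <<'E'
from h import *
np.set_printoptions(precision=1,suppress=True)
def T(n,a,b): 
    r=[ray("top",*a),ray("side",*b)];p=tri(r)
    print(n,p,"res",[round(float(np.linalg.norm(np.cross(p-o,d))),1) for o,d in r]);return p
hub=T("hub",(385.2,199.6),(373.7,274.5));ff=T("ff",(250.4,183.7),(361.7,199.9));T("rest",(286.5,190.9),(363,227.5))
T("jaw",(323.9,195),(366,238));print(T("k0",(386,220.5),(355.4,254.8))-hub);print(T("kfar",(394.3,167.9),(405,271))-hub)
v=ff-hub;print("y axis angle",np.degrees(np.arctan2(v[1],v[0])),np.linalg.norm(v[:2]),"expect 340")
print("hub@z115",onz("top",385.2,199.6,115),"ff@100",onz("top",250.4,183.7,100),"rest@80",onz("top",286.5,190.9,80),"jawmid@133",onz("top",324,195,133))
for c in("top","side"):
    capture(c)
    for m in masks_of(c,"stone")[:6]:
        px=m["pixels"].astype(np.uint8);cs,_=cv2.findContours(px,0,2);k=max(cs,key=cv2.contourArea);r=cv2.minAreaRect(k)
        b=cv2.boxPoints(r);w=np.array([onz(c,u,v,36 if c=="top" else 20) for u,v in b])
        e=[w[1]-w[0],w[2]-w[1]];l=max(e,key=np.linalg.norm);print(c,round(m["p"],2),np.array(r[0]),w.mean(0),[round(float(np.linalg.norm(x)),1) for x in e],np.degrees(np.arctan2(l[1],l[0])))
o=get_obs();print(R.from_rotvec(o["tool_rot"]).as_matrix());print(camera_info("wrist"))
E
python3 /tmp/a.py
```

```text
hub [ 610.3 -102.4  113. ] res [4.0, 4.0]
ff [665.5 225.7 110.8] res [0.3, 0.3]
rest [651.8 140.9  71.4] res [3.1, 3.1]
jaw [630.1  45.8 109.1] res [1.4, 1.4]
k0 [553.2 -96.3 179.8] res [4.6, 4.6]
[-57.2   6.1  66.8]
kfar [ 682.5 -125.5  132.9] res [4.8, 4.8]
[ 72.1 -23.2  19.8]
y axis angle 80.45098868777728 332.66234479564764 expect 340
hub@z115 [ 613.9 -102.7  115. ] ff@100 [668.4 227.5 100. ] rest@80 [652.7 139.9  80. ] jawmid@133 [625.1  45.  133. ]
top 0.7 [292.4 277.2] [440.1 131.8  36. ] [58.0, 161.4] -102.87949841010625
top 0.65 [263.8 339.9] [286.8 204.3  36. ] [38.3, 109.2] -112.21662172807858
top 0.61 [201.6 292.8] [407.6 360.5  36. ] [161.4, 62.8] -5.844501617514289
top 0.57 [366.4 284.8] [416.  -53.6  36. ] [47.9, 125.6] -104.94483102813547
top 0.44 [318.9 188.4] [670.2  60.6  36. ] [177.0, 413.2] -96.43887170148304
side 0.97 [272.9 208.8] [404.3 364.6  20. ] [164.8, 104.0] -5.300368882767702
side 0.79 [295.9 299.9] [414.6 -57.8  20. ] [147.2, 51.3] 75.23253915507225
side 0.67 [239.  244.5] [283.1 200.8  20. ] [140.1, 53.2] 69.1824556488634
[[-0.9  0.4  0. ]
 [ 0.4  0.9  0. ]
 [-0.   0.  -1. ]]
{'camera_matrix': array([[371.6,   0. , 319.4],
       [  0. , 371.6, 230.5],
       [  0. ,   0. ,   1. ]]), 'origin': array([217.8, 616.6, 372.9]), 'rotation': array([2.4, 1.5, 0.2])}
```

```bash
cat >> h.py <<'E'
def delta(x,y,z,ang):
    "tool-axis shift in cm and turn to put the TCP at x,y,z with tool y along world heading ang (deg, mod 180)"
    o=get_obs();M=R.from_rotvec(o["tool_rot"]);d=M.inv().apply(np.array([x,y,z])-o["eef_pos"])/10
    yv=M.apply([0,1,0]);a=np.degrees(np.arctan2(yv[1],yv[0]));t=(ang-a+90)%180-90
    print("tcp",o["eef_pos"].round(1),"yhead %.2f"%a,"t %.2f"%o["time_s"],"-> d",d.round(2),"turn %.3f (alt %.3f)"%(-np.radians(t),-np.radians(t)+(np.pi if t>0 else -np.pi)),"j7 %.2f"%o["joint_pos"][6])
E
python3 - <<'E'
from h import *
delta(440,132,250,-13)
print([ (w,finger_overhang(w)) if callable(finger_overhang) else finger_overhang for w in (0,34,55,85)])
E
```

```text
tcp [287.3 583.1 245.4] yhead 63.78 t 2.20 -> d [-33.64 -33.72  -0.47] turn 1.340 (alt -1.802) j7 -0.05
[14.0, 14.0, 14.0, 14.0]
```

```bash
python3 -m jog '[[[-1,-1,0,0.05],[-3,-3,0,0.15],[-6,-6,0,0.27],[-9,-9,0,0.4],[-12,-12,0,0.52],[-15,-15,0,0.64],[-18,-18,0,0.76],[-21,-21,0,0.88],[-23,-23,0,0.98],[-24,-24,0,1.02]]]' 8.5 ; python3 -c "
from h import *;delta(440,132,250,-13)"
```

```text
time_s: 3.03
eef_pos: [398.2, 256.3, 245.7]
tool_rot: [2.127, 2.31, -0.0]
force: [0.9, -0.5, -0.4]
gripper_width: 84.7
finger_force: 0.0
tcp [398.2 256.3 245.7] yhead 4.72 t 3.03 -> d [-12.73   3.14  -0.42] turn 0.309 (alt -2.832) j7 -0.55
```

```bash
python3 -m jog '[[[-1.5,0.4,0,0.06],[-4,1,0,0.15],[-7,1.7,0,0.22],[-10,2.5,0,0.27],[-12,3,0,0.3],[-12.7,3.1,0,0.31],[-12.7,3.1,0,0.31]]]' ; python3 - <<'E'
from h import *
np.set_printoptions(precision=1,suppress=True)
delta(440,132,20,-13)
i=camera_info("wrist");im=capture("wrist");cv2.imwrite("pics/w1.png",im)
for m in masks_of("wrist","stone")[:4]:
    px=m["pixels"].astype(np.uint8);cs,_=cv2.findContours(px,0,2);k=max(cs,key=cv2.contourArea)[:,0]
    for z in (36,0):
        w=np.array([onz("wrist",u,v,z,i)[:2] for u,v in k],np.float32);r=cv2.minAreaRect(w);b=cv2.boxPoints(r);e=[b[1]-b[0],b[2]-b[1]];l=max(e,key=np.linalg.norm)
        print(round(m["p"],2),k.mean(0),z,np.array(r[0]),np.array(r[1]),np.degrees(np.arctan2(l[1],l[0])))
E
```

```text
time_s: 3.62
eef_pos: [439.6, 137.1, 245.4]
tool_rot: [-2.451, -1.964, -0.001]
force: [-0.4, -0.4, -0.4]
gripper_width: 84.9
finger_force: 0.0
tcp [439.6 137.1 245.4] yhead -12.59 t 3.62 -> d [-0.5  0.1 22.5] turn 0.007 (alt -3.134) j7 -0.58
0.97 [218.8  15. ] 36 [397.7 329.6] [ 30.4 156.1] -18.202782
0.97 [218.8  15. ] 0 [391.6 342.2] [ 33.7 172.8] -18.202795
0.91 [339.  347.3] 36 [418.9 -38.6] [134.7  44.3] 75.58327
0.91 [339.  347.3] 0 [415.  -65.3] [149.1  49. ] 75.58324
0.76 [322.6 189.1] 36 [440.7 133.3] [160.   56.2] 78.38717
0.76 [322.6 189.1] 0 [439.1 125. ] [177.1  62.2] 78.38717
0.61 [160.4 158.7] 36 [295.8 207.1] [105.3  44.5] 68.05543
0.61 [160.4 158.7] 0 [278.8 206.6] [116.5  49.3] 68.05548
```

View pics/w1.png

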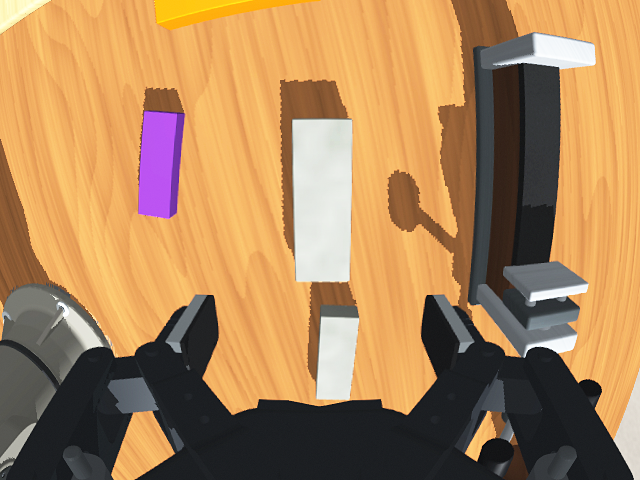

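```bash
python3 -m jog '[[[-0.1,0.1,1,0],[-0.3,0.2,4,-0.01],[-0.35,0.2,8,-0.017],[-0.35,0.2,12,-0.017],[-0.35,0.2,16,-0.017],[-0.35,0.2,19,-0.017],[-0.35,0.2,21,-0.017],[-0.35,0.2,22,-0.017],[-0.35,0.2,22.5,-0.017],[-0.35,0.2,22.5,-0.017]]]' 
python3 -m jog '[[[0,0,0,0],[0,0,0,0],[0,0,0,0],[0,0,0,0],[0,0,0,0],[0,0,0,0],[0,0,0,0]]]' 4
python3 -c "
from h import *;delta(440.7,133.3,20,-11.6);print(get_obs()['moment'])"
```

```text
time_s: 4.55
eef_pos: [439.9, 134.9, 19.6]
tool_rot: [-2.43, -1.99, 0.002]
force: [-0.6, -0.7, 0.1]
gripper_width: 85.1
finger_force: 0.0
time_s: 5.13
eef_pos: [441.7, 135.0, 21.9]
tool_rot: [2.432, 1.988, 0.006]
force: [-0.1, -0.4, 6.6]
gripper_width: 54.2
finger_force: 63.5
tcp [441.7 135.   21.9] yhead -11.47 t 5.13 -> d [-0.19 -0.07  0.19] turn 0.002 (alt -3.139) j7 -0.32
[-0.01808933  0.21836165  0.01192665]
```

```bash
python3 -m jog '[[[0,0,-0.5,0],[0,0,-2,0],[0,0,-5,0],[0,0,-9,0],[0,0,-13,0],[0,0,-17,0],[0,0,-19,0],[0,0,-20,0],[0,0,-20,0]]]' ; python3 -c "
from h import *;delta(580,135,240,-9.4)"
```

```text
time_s: 5.88
eef_pos: [441.0, 134.6, 222.1]
tool_rot: [-2.432, -1.989, -0.006]
force: [0.4, 0.9, -5.5]
gripper_width: 54.1
finger_force: 65.8
tcp [441.  134.6 222.1] yhead -11.45 t 5.88 -> d [ 2.8  13.62 -1.75] turn -0.036 (alt 3.106) j7 -0.54
```

```bash
python3 -m jog '[[[0.1,0.5,0,0],[0.4,2,-0.3,0],[1,5,-0.7,-0.02],[1.7,8,-1.2,-0.03],[2.3,11,-1.6,-0.036],[2.7,13,-1.7,-0.036],[2.8,13.6,-1.7,-0.036],[2.8,13.6,-1.7,-0.036],[2.8,13.6,-1.7,-0.036]]]' ; python3 - <<'E'
from h import *
np.set_printoptions(precision=1,suppress=True)
i=camera_info("wrist");cv2.imwrite("pics/w2.png",capture("wrist"))
Z=dict(rest=80,fixed_face=100,hub=115,clamp=0)
for n in("rest","fixed_face","hub","knob0","jaw"):
    for m in pinpoint("wrist",n)[:3]:
        uv=np.array(m["point"])[::-1]*[640,480];print(n,round(m["p"],2),uv,onz("wrist",*uv,Z.get(n,133),i))
E
```

```text
time_s: 6.63
eef_pos: [577.5, 134.2, 234.4]
tool_rot: [-2.395, -2.03, 0.009]
force: [-1.2, -1.8, -5.8]
gripper_width: 53.8
finger_force: 65.7
rest 0.93 [402.  198.1] [642.6 137.5  80. ]
fixed_face 0.83 [412.8  74.6] [658.5 230.5 100. ]
hub 0.47 [412.   78.3] [653.7 226.8 115. ]
knob0 0.78 [467.1 451.4] [ 686.5 -117.9  133. ]
```

View pics/w2.png

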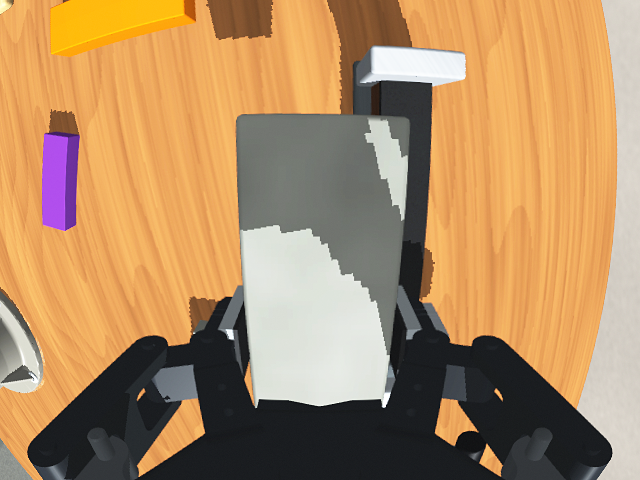

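```bash
python3 - <<'E'
import cv2,numpy as np
a=cv2.resize(cv2.imread("pics/top0.png")[155:230,235:405],(800,353),interpolation=2)
b=cv2.resize(cv2.imread("pics/w2.png")[35:95,345:475],(520,240),interpolation=2)
c=np.zeros((600,800,3),np.uint8);c[:353]=a;c[358:598,:520]=b;cv2.imwrite("pics/c1.png",c)
E
```

```text
(no output)
```

View pics/c1.png

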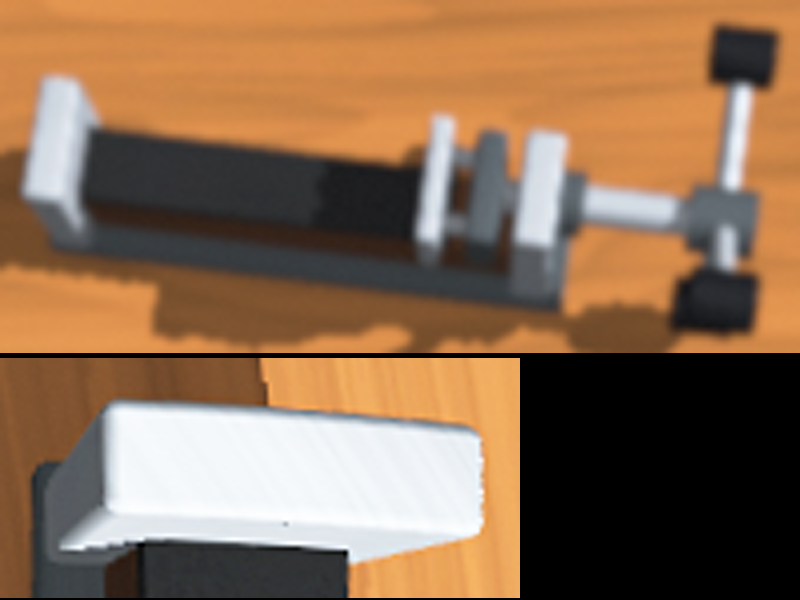

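```bash
cat > /tmp/b.py <<'E'
from h import *
np.set_printoptions(precision=1,suppress=True)
def f(n,c,a,b,z):
    p,q=[onz(c,*x,z)[:2] for x in(a,b)];d=p-q;print(n,p,q,"mid",(p+q)/2,"len",np.linalg.norm(d),"head",np.degrees(np.arctan2(d[1],d[0]))%180)
f("fixed","top",(252.4,172.4),(247.3,197.1),120);f("restU","top",(254.6,182.6),(325.3,190.7),80);f("restL","top",(253.1,198.1),(323.2,205.6),80)
f("jaw","top",(326.8,179.9),(323.8,208.1),133);f("fixedW","wrist",(371.25,73.5),(462.5,78.5),120)
f("post","top",(355.5,183.7),(348.4,206.9),139)
for z in(110,115,120):print(onz("top",388.4,201.3,z))
print("kfar",onz("top",393.1,167.1,145),"knear",onz("top",387.6,219.2,180))
delta(654,139,110,-9.4)
E
python3 /tmp/b.py
```

```text
fixed [691.  219.3] [629.  231.7] mid [660.  225.5] len 63.28816611867953 head 168.7651985914428
restU [676.8 220.2] [650.3  42.5] mid [663.5 131.3] len 179.7348916004557 head 81.50744593298752
restL [636.6 224. ] [612.   48.6] mid [624.3 136.3] len 177.05296858335538 head 82.0230388896804
jaw [662.5  37.3] [592.9  46.2] mid [627.7  41.8] len 70.12864459812334 head 172.72217289379154
fixedW [628.2 234.2] [690.8 225. ] mid [659.5 229.6] len 63.202490088648595 head 171.69388748617956
post [649.1 -31.2] [592.7 -12.4] mid [620.9 -21.8] len 59.52314271139377 head 161.5797853663679
[ 610.7 -110.7  110. ]
[ 609.5 -110.2  115. ]
[ 608.2 -109.7  120. ]
kfar [ 685.7 -122.1  145. ] knear [551.4 -99.4 180. ]
tcp [578.5 135.  237.3] yhead -9.37 t 6.93 -> d [ 1.6  7.4 12.7] turn 0.001 (alt -3.141) j7 -0.30
```

```bash
python3 -c "
from h import *;delta(645.4,138,145,-8.3)"
```

```text
tcp [578.5 135.  237.3] yhead -9.37 t 6.93 -> d [1.38 6.56 9.23] turn -0.019 (alt 3.123) j7 -0.30
```

```bash
python3 -m jog '[[[0.2,1,0,0],[0.6,3,0,-0.01],[1.1,5,0,-0.019],[1.4,6.3,1,-0.019],[1.4,6.55,3,-0.019],[1.4,6.55,5,-0.019],[1.4,6.55,6.5,-0.019],[1.4,6.55,7.2,-0.019],[1.4,6.55,7.2,-0.019],[1.4,6.55,7.2,-0.019]]]' ; python3 - <<'E'
from h import *
delta(645.4,138,102,-8.3)
cv2.imwrite("pics/w3.png",capture("wrist")[20:460,160:560])
E
```

```text
time_s: 7.77
eef_pos: [646.7, 138.1, 165.7]
tool_rot: [2.376, 2.055, 0.001]
force: [-0.5, -0.2, -4.9]
gripper_width: 54.3
finger_force: 65.6
tcp [646.7 138.1 165.7] yhead -8.29 t 7.77 -> d [-0.03 -0.13  6.37] turn 0.000 (alt -3.141) j7 -0.20
```

View pics/w3.png

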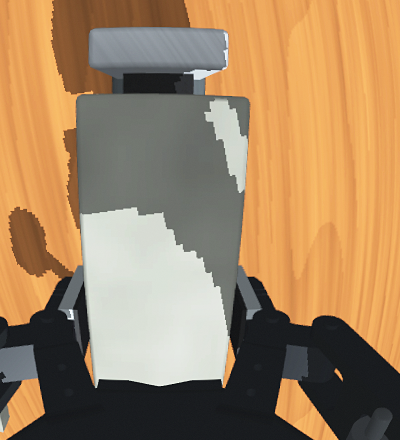

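```bash
python3 - <<'E'
from h import *
np.set_printoptions(precision=1,suppress=True)
h=np.radians(81.7);Y=np.array([np.cos(h),np.sin(h)]);X=np.array([Y[1],-Y[0]])
t=get_obs()["eef_pos"][:2]
for n,p,z in(("stoneL",(236,116),180),("stoneR",(409,117),180),("jawL",(249,88),120),("jawR",(387,90),120)):
    q=onz("wrist",*p,z)[:2];print(n,q,"rel x,y",(q-t)@X,(q-t)@Y)
E
```

```text
stoneL [632.4 218.2] rel x,y -26.19302543919011 77.18564122232516
stoneR [685.  210.3] rel x,y 27.02741658368156 76.99956211643601
jawL [627.5 232.7] rel x,y -33.11461536968637 90.77596471508323
jawR [690.7 222.5] rel x,y 30.881392536293273 89.81089029266582
```

```bash
python3 -m jog '[[[0,-0.1,1,0],[0,-0.15,2.5,0],[0,-0.15,4,0],[0,-0.15,5.2,0],[0,-0.15,5.8,0],[0,-0.15,6.1,0],[0,-0.15,6.3,0],[0,-0.15,6.45,0],[0,-0.15,6.45,0],[0,-0.15,6.45,0]]]' ; python3 -c "
from h import *;delta(645.4,138,102,-8.3)"
```

```text
time_s: 8.65
eef_pos: [645.3, 138.1, 102.0]
tool_rot: [2.376, 2.054, 0.003]
force: [-3.4, -0.1, -0.5]
gripper_width: 53.8
finger_force: 66.1
tcp [645.3 138.1 102. ] yhead -8.31 t 8.65 -> d [-0.01  0.02  0.  ] turn -0.000 (alt 3.141) j7 -0.17
```

```bash
python3 -m jog '[[[0,0,0,0],[0,0,0,0],[0,0,0,0],[0,0,0,0],[0,0,0,0]]]' 8.5
python3 -m jog '[[[0,0,-0.5,0],[0,0,-2,0],[0,0,-5,0],[0,0,-9,0],[-1,0,-13,0],[-4,0,-14,0],[-8,0,-14,0],[-11,0,-14,0],[-12,0,-14,0],[-12,0,-14,0]]]'
python3 - <<'E'
from h import *
np.set_printoptions(precision=1,suppress=True)
i=camera_info("wrist");a=capture("wrist");s=capture("side")
for c in("wrist","side"):
  for n in("hub","knob0"):
    for m in pinpoint(c,n)[:4]:
        uv=np.array(m["point"])[::-1]*[640,480];print(c,n,round(m["p"],2),uv,onz(c,*uv,115 if n=="hub" else 175,i if c=="wrist" else None))
b=cv2.resize(s[180:310,290:430],(430,400),interpolation=2)
c=np.zeros((480,800,3),np.uint8);c[:,:370]=a[:,180:550];c[:400,370:]=b;cv2.imwrite("pics/c2.png",c)
delta(600,-110,250,-98.3)
E
```

```text
time_s: 9.07
eef_pos: [645.1, 138.2, 101.2]
tool_rot: [2.376, 2.055, 0.002]
force: [-0.4, -0.6, -0.9]
gripper_width: 84.9
finger_force: 0.0
time_s: 9.9
eef_pos: [626.9, 14.5, 241.8]
tool_rot: [2.382, 2.045, -0.0]
force: [1.2, -0.4, -0.2]
gripper_width: 85.2
finger_force: 0.0
wrist hub 0.77 [318.7 364.8] [ 607.2 -108.   115. ]
wrist hub 0.51 [289.7 317.6] [591.7 -57.4 115. ]
wrist knob0 0.89 [289.3 318.9] [602.1 -23.5 175. ]
wrist knob0 0.66 [415.6 374.8] [678.  -82.7 175. ]
wrist knob0 0.57 [239.2 414.9] [ 548.7 -102.6  175. ]
side hub 0.85 [371.4 275.2] [ 599.1 -106.1  115. ]
side knob0 0.89 [352.1 257.3] [549.6 -97.4 175. ]
side knob0 0.89 [363.2 299.4] [ 538.6 -235.8  175. ]
side knob0 0.89 [405.1 271.1] [ 657.3 -169.   175. ]
tcp [627.6  22.  240.4] yhead -8.10 t 10.20 -> d [-13.4  -0.9  -1. ] turn -1.567 (alt 1.574) j7 -0.05
```

View pics/c2.png

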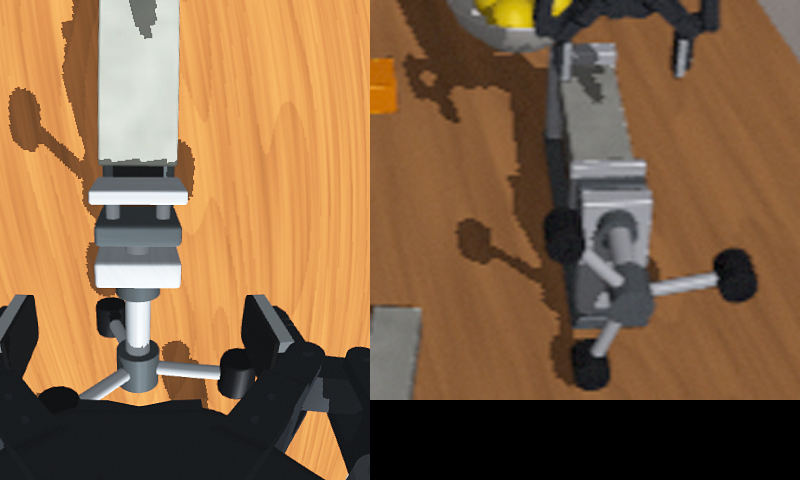

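```bash
cat >> h.py <<'E'
H=np.array([608.5,-109.2,115.]);hd=np.radians(81.7);CY=np.array([np.cos(hd),np.sin(hd),0]);CX=np.array([np.sin(hd),-np.cos(hd),0])
def knobs(c,uv,i=None):
    o,d=ray(c,*uv,i);p=o+d*((H-o)@CY)/(d@CY)-H;x,z=p@CX,p[2];return round(x,1),round(z,1),"r %.1f"%np.hypot(x,z),"th %.1f"%np.degrees(np.arctan2(-x,z))
def kp(th): t=np.radians(th);return H+85*(-np.sin(t)*CX+np.cos(t)*np.array([0,0,1]))
def look():
    for c in("side","top"):
        capture(c)
        for m in pinpoint(c,"knob0")[:4]:
            uv=np.array(m["point"])[::-1]*[640,480];print(c,round(m["p"],2),uv.round(),knobs(c,uv))
E
python3 - <<'E'
from h import *
for uv in((371.4,275.2),(352.1,257.3),(363.2,299.4),(405.1,271.1)):print("side",knobs("side",uv))
for uv in((387.6,219.2),(393.1,167.1)):print("top",knobs("top",uv))
print(kp(40),kp(-80))
E
```

```text
side (np.float64(-10.1), np.float64(1.5), 'r 10.2', 'th 81.4')
side (np.float64(-60.5), np.float64(62.7), 'r 87.1', 'th 44.0')
side (np.float64(-25.7), np.float64(-83.4), 'r 87.3', 'th 162.9')
side (np.float64(73.0), np.float64(10.9), 'r 73.8', 'th -81.5')
top (np.float64(-53.5), np.float64(45.5), 'r 70.3', 'th 49.6')
top (np.float64(71.0), np.float64(51.9), 'r 87.9', 'th -53.8')
[ 554.43533208 -101.31281792  180.11377767] [ 691.33187685 -121.283864    129.7600951 ]
```

```bash
sed -i 's/H=np.array(\[608.5,-109.2/H=np.array([607.5,-109.0/' h.py
python3 -m jog '[[[-0.5,0.3,0,-0.06],[-2,1.2,0,-0.18],[-4,2.4,0,-0.3],[-6,3.6,0,-0.42],[-8,4.8,0,-0.54],[-10,6,0,-0.66],[-11.5,7,0,-0.78],[-12.6,7.7,0,-0.9],[-13.1,8,0,-1.02],[-13.3,8.2,0,-1.14]]]' >/dev/null
python3 -m jog '[[[0,0,0,-0.12],[0,0,0,-0.24],[0,0,0,-0.36],[0,0,0,-0.42],[0,0,0,-0.43],[0,0,0,-0.43]]]'
python3 - <<'E'
from h import *
p=kp(-78.5);print(p);delta(p[0],p[1],p[2]-5,81.7)
E
```

```text
time_s: 11.53
eef_pos: [689.6, -123.0, 240.5]
tool_rot: [-0.228, -3.133, -0.001]
force: [0.8, -0.7, -0.1]
gripper_width: 85.2
finger_force: 0.0
[ 689.92116516 -121.02394765  131.94627443]
tcp [ 689.6 -123.   240.5] yhead 81.67 t 11.53 -> d [-1.000e-02  1.900e-01  1.135e+01] turn -0.001 (alt 3.141) j7 1.63
```

Descend and grip with a check.

```bash
python3 -m jog '[[[0,0.1,1,0],[0,0.2,3,0],[0,0.2,5.5,0],[0,0.2,8,0],[0,0.2,9.8,0],[0,0.2,10.8,0],[0,0.2,11.3,0],[0,0.2,11.3,0]]]'
python3 -m jog '[[[0,0,0,0],[0,0,0,0],[0,0,0,0],[0,0,0,0],[0,0,0,0],[0,0,0,0],[0,0,0,0],[0,0,0,0]]]' 2.5
python3 - <<'E'
from h import *
look()
p=kp(-78.5);delta(p[0],p[1],p[2]-5,81.7);print(get_obs()["force"])
E
```

```text
time_s: 12.2
eef_pos: [689.0, -121.8, 126.5]
tool_rot: [-0.229, -3.131, -0.0]
force: [0.0, -0.4, -0.0]
gripper_width: 84.9
finger_force: 0.0
time_s: 12.87
eef_pos: [690.5, -121.0, 128.8]
tool_rot: [0.228, 3.131, 0.002]
force: [0.2, 3.7, 4.2]
gripper_width: 32.8
finger_force: 63.7
side 0.87 [348. 256.] (np.float64(-68.4), np.float64(66.2), 'r 95.2', 'th 45.9')
side 0.66 [361. 302.] (np.float64(-29.6), np.float64(-92.6), 'r 97.2', 'th 162.2')
side 0.61 [402. 269.] (np.float64(66.3), np.float64(18.6), 'r 68.9', 'th -74.3')
tcp [ 690.5 -121.   128.4] yhead 81.69 t 13.07 -> d [ 0.06 -0.01  0.15] turn -0.000 (alt 3.141) j7 1.65
[1.53084575 4.74873159 4.90426315]
```

```bash
python3 -m jog '[[[0.16,0,-0.65,0],[0.51,0,-1.63,0],[1.04,0,-2.68,0],[1.82,0,-3.77,0],[2.75,0,-4.72,0],[3.83,0,-5.51,0],[5.01,0,-6.13,0],[6.27,0,-6.55,0],[7.59,0,-6.77,0],[8.77,0,-6.79,0]]]'
python3 - <<'E'
from h import *
look()
p=kp(3);delta(p[0],p[1],p[2]-5,81.7);print(get_obs()["force"])
E
```

```text
time_s: 13.9
eef_pos: [606.6, -107.9, 198.3]
tool_rot: [0.226, 3.123, 0.003]
force: [6.5, 5.5, 6.0]
gripper_width: 33.0
finger_force: 64.3
side 0.98 [343. 288.] (np.float64(-79.5), np.float64(-40.6), 'r 89.2', 'th 117.0')
side 0.84 [405. 287.] (np.float64(79.7), np.float64(-45.5), 'r 91.8', 'th -119.7')
side 0.57 [375. 250.] (np.float64(-6.1), np.float64(82.8), 'r 83.1', 'th 4.2')
top 0.6 [391. 194.] (np.float64(0.3), np.float64(70.9), 'r 70.9', 'th -0.3')
top 0.46 [324. 194.] (np.float64(-710.5), np.float64(2716.0), 'r 2807.4', 'th 14.7')
tcp [ 603.9 -107.5  198.1] yhead 81.70 t 14.10 -> d [ 0.07 -0.1   0.32] turn 0.000 (alt -3.142) j7 1.62
[-2.1102225   7.58275603 13.13631684]
```

```bash
python3 -m jog '[[[1.32,0.1,0,0],[2.6,0.1,0.3,0],[3.81,0.1,0.88,0],[4.9,0.1,1.63,0],[5.87,0.1,2.55,0],[6.68,0.1,3.6,0],[7.2,0.1,4.5,0],[7.49,0.1,5.2,0],[7.67,0.1,5.7,0],[7.67,0.1,5.7,0]]]'
python3 - <<'E'
from h import *
look()
p=kp(72.6);delta(p[0],p[1],p[2]-5,81.7);print(get_obs()["force"])
E
```

```text
time_s: 14.93
eef_pos: [527.4, -95.6, 137.8]
tool_rot: [0.227, 3.132, 0.003]
force: [3.7, 5.7, -3.2]
gripper_width: 33.3
finger_force: 63.1
side 0.96 [404. 258.] (np.float64(66.1), np.float64(55.6), 'r 86.4', 'th -49.9')
side 0.85 [377. 298.] (np.float64(10.4), np.float64(-79.6), 'r 80.3', 'th -172.6')
side 0.83 [337. 270.] (np.float64(-95.0), np.float64(25.1), 'r 98.2', 'th 75.2')
top 0.54 [394. 169.] (np.float64(56.6), np.float64(84.4), 'r 101.6', 'th -33.9')
tcp [527.4 -95.6 137.8] yhead 81.70 t 15.13 -> d [-0.01 -0.17  0.23] turn -0.000 (alt 3.142) j7 1.61
[ 3.6814531   6.272157   -1.76152363]
```

```bash
python3 -m jog '[[[0,0,0,0],[0,0,0,0],[0,0,0,0],[0,0,-0.5,0],[0,0,-2.5,0],[0,0,-5.5,0],[-1.5,0,-8.5,0],[-4.5,0,-9,0],[-8.5,0,-9,0],[-12,0,-9,0]]]' 8.5
python3 -m jog '[[[-1.8,0,0,0],[-2.4,0,0,0],[-2.4,0,0,0]]]'
python3 - <<'E'
from h import *
look()
p=kp(-48.5);print(p);delta(p[0],p[1],p[2]-3.5,81.7)
E
```

```text
time_s: 15.97
eef_pos: [647.7, -115.7, 230.7]
tool_rot: [0.229, 3.13, -0.001]
force: [1.2, 0.5, 0.1]
gripper_width: 85.1
finger_force: 0.0
time_s: 16.22
eef_pos: [669.9, -118.8, 228.1]
tool_rot: [-0.229, -3.132, 0.001]
force: [-1.5, 0.4, -0.3]
gripper_width: 84.8
finger_force: 0.0
side 0.91 [379. 300.] (np.float64(16.0), np.float64(-87.1), 'r 88.5', 'th -169.6')
side 0.65 [403. 259.] (np.float64(63.5), np.float64(51.0), 'r 81.4', 'th -51.2')
side 0.63 [339. 269.] (np.float64(-90.2), np.float64(27.2), 'r 94.2', 'th 73.2')
side 0.4 [363. 236.] (np.float64(-37.7), np.float64(125.8), 'r 131.3', 'th 16.7')
[ 670.49443505 -118.18989422  171.3227041 ]
tcp [ 668.1 -118.4  228.9] yhead 81.62 t 16.42 -> d [-0.24  0.05  6.11] turn -0.001 (alt 3.140) j7 1.63
```

```bash
python3 -m jog '[[[-0.1,0.1,0.7,0],[-0.25,0.15,2.2,0],[-0.25,0.15,4,0],[-0.25,0.15,5.3,0],[-0.25,0.15,5.9,0],[-0.25,0.15,6.0,0],[-0.25,0.15,6.0,0]]]'
python3 -m jog '[[[0,0,0,0],[0,0,0,0],[0,0,0,0],[0,0,0,0],[0,0,0,0],[0,0,0,0],[0,0,0,0],[0,0,0,0]]]' 2.5
```

```text
time_s: 17.0
eef_pos: [672.0, -117.0, 168.6]
tool_rot: [-0.229, -3.133, -0.0]
force: [-0.0, -0.4, 0.6]
gripper_width: 85.2
finger_force: 0.0
time_s: 17.67
eef_pos: [672.6, -118.1, 169.5]
tool_rot: [0.23, 3.132, -0.002]
force: [-0.4, -3.2, 3.0]
gripper_width: 33.2
finger_force: 62.5
```

```bash
python3 -m jog '[[[0.51,0,-0.54,0],[1.42,0,-1.3,0],[2.56,0,-2,0],[3.79,0,-2.51,0],[5.09,0,-2.82,0],[6.41,0,-2.92,0],[7.74,0,-2.82,0],[9.04,0,-2.51,0],[10.27,0,-2,0],[11.41,0,-1.3,0]]]'
python3 -m jog '[[[1.01,0,0.87,0],[1.79,0,1.76,0],[2.44,0,2.76,0],[2.83,0,3.56,0],[3.04,0,4.11,0],[3.15,0,4.46,0],[3.15,0,4.46,0]]]'
python3 - <<'E'
from h import *
look();print(get_obs()["force"])
E
python3 -m jog '[[[0,0,0,0],[0,0,0,0],[0,0,0,0],[0,0,-0.5,0],[0,0,-2.5,0],[0,0,-5.5,0],[-1.5,0,-8.5,0],[-4.5,0,-9,0],[-8.5,0,-9,0],[-12,0,-9,0]]]' 8.5
python3 -m jog '[[[-1.8,0,0,0],[-2.4,0,0,0],[-2.4,0,0,0]]]'
python3 - <<'E'
from h import *
look()
p=kp(-48.5);print(p);delta(p[0],p[1],p[2]-3.5,81.7)
E
```

```text
time_s: 18.5
eef_pos: [562.6, -100.9, 181.1]
tool_rot: [0.228, 3.123, -0.002]
force: [15.3, -4.0, -12.9]
gripper_width: 32.9
finger_force: 62.1
time_s: 19.08
eef_pos: [531.3, -96.0, 137.8]
tool_rot: [0.228, 3.126, -0.0]
force: [7.5, -3.1, -2.9]
gripper_width: 32.9
finger_force: 63.2
side 0.98 [400. 260.] (np.float64(56.5), np.float64(47.5), 'r 73.9', 'th -50.0')
side 0.98 [345. 272.] (np.float64(-74.0), np.float64(16.8), 'r 75.9', 'th 77.2')
side 0.9 [378. 299.] (np.float64(14.9), np.float64(-85.8), 'r 87.1', 'th -170.2')
side 0.19 [435. 390.] (np.float64(231.5), np.float64(-519.8), 'r 569.0', 'th -156.0')
top 0.52 [392. 174.] (np.float64(55.2), np.float64(50.5), 'r 74.8', 'th -47.6')
top 0.22 [488. 188.] (np.float64(-217.6), np.float64(899.0), 'r 925.0', 'th 13.6')
[ 6.29959455 -2.46314576 -2.3150272 ]
time_s: 20.12
eef_pos: [648.8, -113.0, 228.9]
tool_rot: [0.227, 3.13, 0.001]
force: [-0.6, 0.2, -0.6]
gripper_width: 84.9
finger_force: 0.0
time_s: 20.37
eef_pos: [671.1, -116.6, 226.4]
tool_rot: [-0.228, -3.132, -0.0]
force: [-0.6, 0.3, 0.5]
gripper_width: 85.1
finger_force: 0.0
side 0.93 [344. 271.] (np.float64(-77.8), np.float64(19.6), 'r 80.2', 'th 75.9')
side 0.9 [376. 301.] (np.float64(9.3), np.float64(-91.9), 'r 92.4', 'th -174.2')
side 0.63 [401. 258.] (np.float64(59.7), np.float64(54.1), 'r 80.6', 'th -47.8')
[ 670.49443505 -118.18989422  171.3227041 ]
tcp [ 669.2 -116.7  227.3] yhead 81.63 t 20.57 -> d [-0.15 -0.13  5.95] turn -0.001 (alt 3.140) j7 1.63
```

```bash
python3 -m jog '[[[-0.1,-0.05,0.7,0],[-0.2,-0.05,2.2,0],[-0.2,-0.05,4,0],[-0.2,-0.05,5.2,0],[-0.2,-0.05,5.8,0],[-0.2,-0.05,5.9,0],[-0.2,-0.05,5.9,0]]]'
python3 -m jog '[[[0,0,0,0],[0,0,0,0],[0,0,0,0],[0,0,0,0],[0,0,0,0],[0,0,0,0],[0,0,0,0],[0,0,0,0]]]' 2.5
python3 -m jog '[[[0.51,0,-0.54,0],[1.42,0,-1.3,0],[2.56,0,-2,0],[3.79,0,-2.51,0],[5.09,0,-2.82,0],[6.41,0,-2.92,0],[7.74,0,-2.82,0],[9.04,0,-2.51,0],[10.27,0,-2,0],[11.41,0,-1.3,0]]]'
python3 - <<'E'
from h import *
look();print(get_obs()["force"]);delta(562,-101,181,81.7)
E
```

```text
time_s: 21.15
eef_pos: [672.3, -117.6, 168.0]
tool_rot: [-0.229, -3.133, -0.0]
force: [-0.0, 0.8, 0.4]
gripper_width: 84.8
finger_force: 0.0
time_s: 21.82
eef_pos: [672.9, -118.1, 168.8]
tool_rot: [0.229, 3.132, -0.001]
force: [-0.2, -1.1, 3.9]
gripper_width: 33.0
finger_force: 62.2
time_s: 22.65
eef_pos: [563.2, -101.0, 182.6]
tool_rot: [0.228, 3.123, -0.0]
force: [9.6, -1.3, -1.2]
gripper_width: 33.2
finger_force: 62.0
side 0.76 [354. 254.] (np.float64(-55.8), np.float64(71.6), 'r 90.7', 'th 37.9')
side 0.71 [363. 298.] (np.float64(-26.4), np.float64(-79.3), 'r 83.6', 'th 161.6')
side 0.65 [404. 274.] (np.float64(71.7), np.float64(0.6), 'r 71.7', 'th -89.6')
[ 3.63651503 -0.85059892 -4.35955285]
tcp [ 560.6 -100.6  180.8] yhead 81.66 t 22.85 -> d [-0.14 -0.02 -0.02] turn -0.001 (alt 3.141) j7 1.61
```

```bash
python3 -m jog '[[[1.01,0,0.87,0],[1.79,0,1.76,0],[2.44,0,2.76,0],[2.83,0,3.56,0],[3.04,0,4.11,0],[3.15,0,4.5,0],[3.15,0,4.6,0],[3.15,0,4.6,0]]]'
python3 - <<'E'
from h import *
look();print(get_obs()["force"]);delta(531,-96,137.8,81.7)
for c in("top","side","wrist"):
    im=capture(c)
    for m in masks_of(c,"stone")[:5]:print(c,round(m["p"],2),np.round(np.array(m["bbox"])*[640,480,640,480]))
    if c=="top":a=im[150:240,230:410]
    if c=="side":b=im[180:310,290:430]
cv2.imwrite("pics/c3.png",np.hstack([cv2.resize(a,(440,220),interpolation=2),cv2.resize(b,(237,220),interpolation=2)]))
E
```

```text
time_s: 23.52
eef_pos: [529.8, -95.8, 136.4]
tool_rot: [0.228, 3.13, 0.002]
force: [1.2, 0.0, 4.7]
gripper_width: 33.3
finger_force: 64.0
side 0.86 [340. 271.] (np.float64(-87.1), np.float64(19.4), 'r 89.2', 'th 77.4')
side 0.7 [398. 258.] (np.float64(51.5), np.float64(54.2), 'r 74.8', 'th -43.5')
side 0.59 [377. 299.] (np.float64(10.1), np.float64(-84.8), 'r 85.4', 'th -173.2')
top 0.54 [395. 170.] (np.float64(40.0), np.float64(129.6), 'r 135.6', 'th -17.2')
[0.82210391 0.11590417 5.6080907 ]
tcp [529.8 -95.9 136.4] yhead 81.66 t 23.72 -> d [-0.12  0.   -0.14] turn -0.001 (alt 3.141) j7 1.62
top 0.97 [199. 293.  32.  66.]
top 0.92 [357. 283.  26.  26.]
top 0.85 [266. 340.  46.  27.]
top 0.71 [280. 193.  66.  31.]
side 0.89 [295. 302.  25.  43.]
side 0.76 [238. 247.  24.  25.]
side 0.63 [273. 208.  49.  23.]
side 0.52 [364. 213.  13.  31.]
side 0.41 [321. 181.  16.  25.]
wrist 0.77 [358.  58. 197.  89.]
wrist 0.76 [611. 361.  57.  92.]
```

View pics/c3.png

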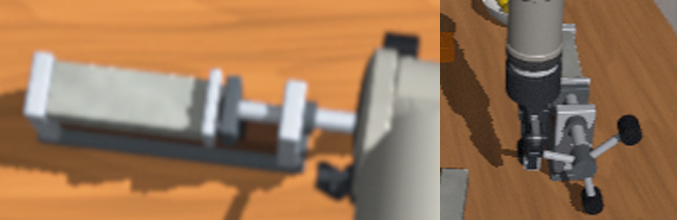

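```bash
python3 -m jog '[[[0,0,0,0],[0,0,0,0],[0,0,0,0],[0,0,0,0],[0,0,-0.5,0],[0,0,-2.5,0],[0,0,-5.5,0],[0,0,-9,0],[0,0,-12,0],[0,0,-13,0]]]' 8.5
python3 -m jog '[[[3,0,-1,0],[7,0,-1,0],[10,0,-1,0],[11,0,-1,0],[11,0,-1,0],[11,0,-1,0]]]'
python3 - <<'E'
from h import *
look()
for c in("top","side"):
    im=capture(c)
    if c=="top":a=im[150:240,230:410]
    if c=="side":b=im[180:310,290:430]
cv2.imwrite("pics/c4.png",np.hstack([cv2.resize(a,(540,270),interpolation=2),cv2.resize(b,(250,270),interpolation=2)]))
E
```

```text
time_s: 24.85
eef_pos: [530.7, -97.0, 270.4]
tool_rot: [0.229, 3.125, 0.001]
force: [-0.4, -0.6, 0.7]
gripper_width: 85.0
finger_force: 0.0
time_s: 25.35
eef_pos: [420.0, -80.5, 275.3]
tool_rot: [0.228, 3.132, 0.001]
force: [0.9, 0.4, 0.7]
gripper_width: 84.9
finger_force: 0.0
side 0.82 [398. 257.] (np.float64(50.3), np.float64(59.3), 'r 77.8', 'th -40.3')
side 0.75 [339. 269.] (np.float64(-90.2), np.float64(25.9), 'r 93.8', 'th 74.0')
side 0.66 [379. 299.] (np.float64(15.7), np.float64(-85.1), 'r 86.5', 'th -169.6')
top 0.62 [386. 201.] (np.float64(20.5), np.float64(-73.8), 'r 76.6', 'th -164.5')
top 0.6 [396. 173.] (np.float64(22.3), np.float64(161.2), 'r 162.8', 'th -7.9')
```

View pics/c4.png

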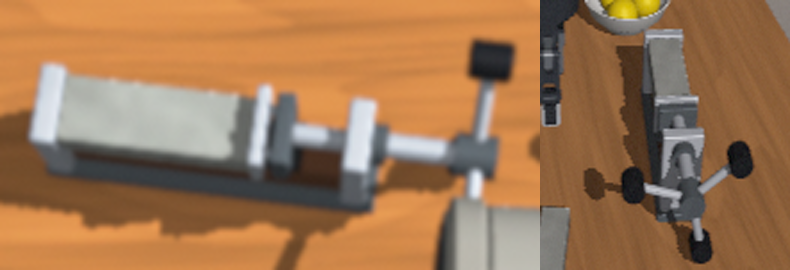

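The pictures show the stone flat on the rest and gripped between both jaws. The gap behind the moving jaw has closed up, and a knob stands at about 72° (wheel about 7.5 rad). The arm is clear of everything.

```bash
python3 -c "
from cell import *;print(sign_off())"
```

```text
the job is handed in; nothing more can be done
None
```

The whetstone lies flat on the rest, gripped between the jaws: I wound the wheel one knob after another to about 7.5 rad, an estimated 60 N squeeze, left the mug, pepper mill and bowl untouched, and handed the job in at about 26 s.

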